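# Fit the neck rest into the bench post holder

### The arm

A 6-joint arm with a two-finger parallel gripper is mounted at the origin on the work surface. World frame = base frame: x ahead of the robot, y to its left, z up, the work surface at z = 0. Lengths are in m, angles in rad, forces in N, time in s.
With the tool pointing down it reaches from about 0.4 to 0.825 m from the base axis. Payload 7 kg.
Tool frame: the origin (TCP) lies at the centre of the arm's flange, where the gripper is bolted on; the fingertips stand 178 mm ahead of it and the grasp point (between the pads) lies arm.tcp_to_grasp ahead of it (arm.tcp_to_grasp is the distance from the TCP to the grasp point, in m); z points along the fingers, y is the direction in which the jaws open and shut (so a half turn about z gives the same grasp; the last joint's range is limited). The gripper opens to 88 mm and grips with 3 to 60 N. Pads are 19 mm wide; open, the fingers measure 130 mm over their backs; the gripper's body (78 mm by 193 mm) begins 47 mm behind the grasp point.
Start: joints at [1.627, 0.359, 0.012, 0, -1.224, -0.288], TCP at [0.155, 0.657, 0.405] pointing down, gripper open.
Joint ranges: [-3.07, 3.07], [-1.43, 2.12], [-1.02, 1.25], [-3.03, 1.67], [-3.05, -0], [-3.03, 3.03]. Speed limits (rad/s): [2.39, 2.39, 3.01, 3.14, 3.14, 3.14].

### API

Orientations are given as [roll, pitch, yaw] about the fixed x, y, z axes, in that order (R = Rz(yaw) Ry(pitch) Rx(roll)).
In Python, from station import arm gives the robot as it stands.
- The arm moves only by the tool move_arm, never from a script. Its argument "deltas" is a list of rows, each a list of 6 numbers: the shift along the world's x, y, z in mm, then the turn, a rotation vector about the world's x, y, z in degrees. In form: [[tx, ty, tz, ax, ay, az], ...]. A call has exactly 5 rows; each row shifts and turns the commanded pose from where the row before left it; what a row does not reach is not made up. A row lasts 1/12 s, in which the tool goes at most 41.7 mm and 7.16 degrees, less where a joint would pass 70% of its speed; a pose out of reach is approached as far as the arm can. A call with a gripper value outside its range is refused whole. "claw" is the closure in counts, from 0 (fully open) to 255 (shut), set as the call begins (left out, the last holds). The fingers move at their own pace and stop on an object; "squeeze" is the grip in N (left out, the last holds). Time passes only in rows, so rows that do not move let the fingers close, or fill a call up. It gives the time, the measured TCP pose, the force and the opening at its end, in the units of the state.
- arm.get_state(): the state, without advancing time (a new reading comes with each control period).
- arm.grab_frame(name): name is "side" or "top"; returns the picture (420x560x3 uint8, red, green, blue); there is no depth.
- arm.calibration(name): a dict with "intrinsics" (3x3 intrinsics, pixels), "T" (4x4, takes a point from camera to world coordinates). Camera axes: x right, y up, looking along -z (the intrinsics and any distortion apply to the point x, -y, -z); pixel columns grow to the right and rows downward; lengths in m; the calibration is good to about 2 mm. A picture is of the moment at which its call begins. calibration takes no time and is no camera call.
- arm.job_done(): hands the job in, once; it reports no verdict.
Trained networks look in the newest picture that a camera, given by its name, has taken for a name from the list of things; names that differ only in an ending like _2 or _b are one class to them, and where a whole thing is asked for, a point or a joint stands for the part that bears it (a point fixed in the world has none). Each returns a list of dicts, best first, with "score" (0 to 1); they miss things now and then, are a little off and sometimes report something else, mostly with a low value. They report only what shows in the picture. A call takes as long as a camera call. They do not tell look-alikes from the thing itself.
- arm.spot_in(thing, camera): "xy" ([column, row] in pixels, amid what is visible of it).
- arm.masks_of(thing, camera): "pixels" (420x560 bool, what is visible of it) and "xy" ([column, row] in pixels, amid what is visible of it).
- arm.spot_point(thing, camera): "xy" ([column, row] in pixels: a listed point, or the origin of a listed thing).
The state is a dict: "t": time; "q": joint angles; "qd": joint speeds; "joint_efforts": joint torques, N m; "eef_pos": TCP position; "ee_rot": TCP orientation; "force": force on the tool from outside, world axes, zero at the start; "moment": the same for the moment, N m; "width": finger opening in m.
Only numpy, scipy, OpenCV 4.12 (cv2) and the standard library are available. Lean on these libraries where they do the work, as an engineer would, in place of code of your own. Each camera call takes 0.05 s, during which the arm holds its last target. There are 200 camera calls.

### The job

Take the wooden neck rest out of the rack and slide its rod down into the bench post holder, past the spring plunger, until the foot rests firmly home on the rubber stop inside, with the notch for the guitar neck running along the holder's foot plate. The stop was last set for another instrument, so feel for it and press gently: do not ram it. Let go, and leave the red post and the other things where they are.

Things in the scene. Friction and masses are not known exactly. Their poses are not given: they have to be found in the camera images.
- rest_head (a point): Centre of the neck rest's pale wooden head, 28 (x) by 56 (y) by 45 mm high, on a steel rod 16 mm in diameter, 95 mm long (loose, 0.17 to 0.29 kg). Point 20 mm above the head's underside, 115 mm above the foot, on the rod's axis; z up. Cork-lined notch 32 mm wide, 14 deep in its top, running along x. Grip it across its 28 mm.
- rest_foot (a point): Lower end of the neck rest's rod, on its axis. The last 14 mm taper from 16 to 6 mm in diameter.
- neck_rest: The neck rest as a whole, origin at the foot, same axes as rest_head. At the start it hangs upright in one of the rack's two holes, its head resting on the rack; the red post hangs in the other.
- caul_post: The red post in the rack: same rod, round red head 42 mm in diameter and 30 mm high; origin at its foot. Leave it alone.
- rack: Plywood rack 70 (x) by 200 (y) by 105 mm high, fixed; origin at the centre of its underside. Two 22 mm through holes at y = -50 and +50 mm in a 15 mm top board.
- holder: Post holder, fixed: aluminium block 56 by 56 by 75 mm high on a dark foot plate 124 (x) by 70 (y) by 10 mm; origin at the centre of its underside. An upright round bore 18 mm in diameter with a 3 mm chamfer goes down its middle. The notch must run along the foot plate's x (either way round).
- holder_mouth (a point): Centre of the bore's mouth, on top of the block, 75 mm above the bench.
- plunger (a joint): How far the spring plunger is pushed out of the bore, m: 0 at rest, up to 0.008. Its round nose (5 mm radius) sits 25 mm below the mouth on the +y side and stands 5 mm into the bore; it rides up the tapered foot, then grips the rod (about 0.0015 to 0.003) with about 12 N sideways. Pushing the rod past takes 4 to 10 N.
- plunger_knob (a point): Centre of the plunger's red knob, 20 mm in diameter, 49 mm from the bore's axis on the +y side when at rest, 50 mm above the bench; it need not be touched.
- depth_stop: The adjustable stop inside the bore; origin at the bottom of the bore, at bench height. Its firm rubber face, on which the foot must rest, lies 43 to 63 mm below the mouth, differs each time, is not measured and cannot be seen: the push rises by 10 N per mm there. Some 10 N more than the sliding push is enough; over 40 N on the stop damages it.
- glue: Amber glue bottle, 52 mm in diameter, 130 mm high; origin at the centre of its underside. Leave it alone.
- sanding_block: Cork sanding block 60 by 100 by 32 mm; origin at the centre of its underside. Leave it alone.
- jar: Clear jar with dark lid, 60 mm in diameter, 70 mm high; origin at the centre of its underside. Leave it alone.
Things that resemble listed ones, but are neither listed nor needed, are in the scene too. Leave any pink look-alike of the neck_rest alone. Several things have the shape of the holder; the one meant has the colours described above.

How it is judged:
On the way, in this order (a step that is already met when the one before it is completed fails the run):
1. the neck rest is lifted clear of the rack (height (world z) of rest_foot above 0.108 m), for 0.1 s.
2. the rod is in the bore and pushes the plunger back (horizontal distance between rest_foot and holder_mouth below 0.004 m and z of rest_foot in the frame of holder below 0.05 m and value of joint plunger above 0.0008 m), for 0.1 s.
At the end, for the whole second after the job is handed in: Neck rest still and upright (within 3.4 deg) in the bore, foot bearing on the stop with over 0.4 N, at least 41 mm below the mouth and within 3 mm of the bore's axis; plunger pushed back over 0.8 mm by the rod; notch within 10 deg of the foot plate's long direction (contact force between neck_rest and depth_stop above 0.4 N and horizontal distance between rest_foot and holder_mouth below 0.003 m and z of rest_foot in the frame of holder below 0.034 m and angle between neck_rest's own z axis and vertical below 0.06 rad and angle between the x axis of neck_rest and the x axis of holder, either way round below 0.17 rad and value of joint plunger above 0.0008 m and linear speed of neck_rest below 0.01 m/s); the robot touches nothing.
It fails at once if the neck rest is pressed on the stop with more than 40 N (contact force between neck_rest and depth_stop above 40 N).
It fails at once if the neck rest is jammed in or against the holder (side loads, plunger and stop summed) with more than 90 N (contact force between neck_rest and holder above 90 N).
It fails at once if the red post is moved more than 15 mm (distance of caul_post from where it was at the start of the episode above 0.015 m).
It fails at once if the glue bottle, the sanding block or the jar is moved more than 15 mm (distance of any of glue, sanding_block, jar from where it was at the start of the episode above 0.015 m).
It also fails if it takes over 72 s, if anything falls off the work surface, if the arm or the gripper's body presses on something with over 40 N, if the wrist force passes 120 N, or if a joint passes its speed limit or range.

## Working session

There is one attempt and no reset: what is moved stays moved. The work goes in short steps, Python scripts to look and compute and a tool call to move; the robot and the scene stay as the last step left them, time stands still between calls to the robot, and variables do not carry over. Pictures are saved under pics/ and viewed, about 8 in all and at most 12, crops included, and the job is handed in when it is done.

Besides the shell and the picture viewer there is one more tool, called after "Emit:" by a JSON object that holds its "op" and its "data", one argument or row to a line. move_arm: Moves the arm, as the interface text tells. Its arguments: {"type":"object","properties":{"deltas":{"type":"array","items":{"type":"array","items":{"type":"number"}}},"claw":{"type":"number"},"squeeze":{"type":"number"}},"required":["deltas"]}

```bash
mkdir -p pics; ls; python3 - <<'E'
from station import arm
import cv2,numpy as np
print(arm.get_state(), arm.tcp_to_grasp)
for c in("side","top"):
    im=arm.grab_frame(c); cv2.imwrite(f"pics/{c}0.png",im[:,:,::-1])
    k=arm.calibration(c); print(c,np.round(k["intrinsics"],1).tolist(),np.round(k["T"],3).tolist(),[x for x in k])
    for n in("rest_head","holder_mouth","plunger_knob","holder","rack","caul_post"):
        print(n,[(np.round(d["xy"]).tolist(),round(d["score"],2)) for d in arm.spot_point(n,c)[:4]])
E
```

```text
pics
{'t': 0.0, 'q': array([ 1.62708786e+00,  3.59392186e-01,  1.10416787e-02, -3.63243293e-04,
       -1.22409321e+00, -2.88089313e-01]), 'qd': array([ 0.00038497, -0.00037943,  0.00017697,  0.00165954,  0.00055911,
        0.00126882]), 'joint_efforts': array([ 1.11887985e-03, -5.82712805e+01,  2.93059409e+01,  6.99733749e+00,
        6.94596136e-03, -1.58343018e-04]), 'eef_pos': array([0.15502729, 0.65674995, 0.40370917]), 'ee_rot': array([ 3.13991613e+00, -1.40708016e-04, -2.31921369e-01]), 'force': array([-0.39320334,  0.07160869, -0.16616312]), 'moment': array([ 1.96699397e-02, -3.39395345e-02,  5.97670621e-05]), 'width': 0.08744485627058066} 0.1593
side [[481.4, 0.0, 280.0], [0.0, 481.4, 214.5], [0.0, 0.0, 1.0]] [[-0.887, 0.283, -0.365, 0.184], [-0.461, -0.569, 0.681, 0.622], [-0.015, 0.773, 0.635, 0.673], [0.0, 0.0, 0.0, 1.0]] ['intrinsics', 'T']
rest_head [([165.0, 224.0], 0.95), ([227.0, 224.0], 0.57)]
holder_mouth [([348.0, 150.0], 0.85), ([309.0, 182.0], 0.78)]
plunger_knob [([338.0, 169.0], 0.59), ([309.0, 203.0], 0.58)]
holder [([350.0, 174.0], 0.61), ([309.0, 211.0], 0.59)]
rack []
caul_post []
top [[444.7, 0.0, 279.0], [0.0, 444.7, 219.0], [0.0, 0.0, 1.0]] [[-0.057, 0.975, -0.215, 0.339], [-0.998, -0.055, 0.015, -0.02], [0.003, 0.216, 0.976, 1.021], [0.0, 0.0, 0.0, 1.0]] ['intrinsics', 'T']
rest_head [([189.0, 163.0], 0.82), ([216.0, 212.0], 0.6)]
holder_mouth [([404.0, 234.0], 0.83), ([333.0, 229.0], 0.81)]
plunger_knob [([307.0, 243.0], 0.54), ([376.0, 245.0], 0.51)]
holder [([327.0, 237.0], 0.96), ([398.0, 240.0], 0.64)]
rack [([199.0, 228.0], 0.69)]
caul_post [([178.0, 235.0], 0.56)]
```

View pics/top0.png

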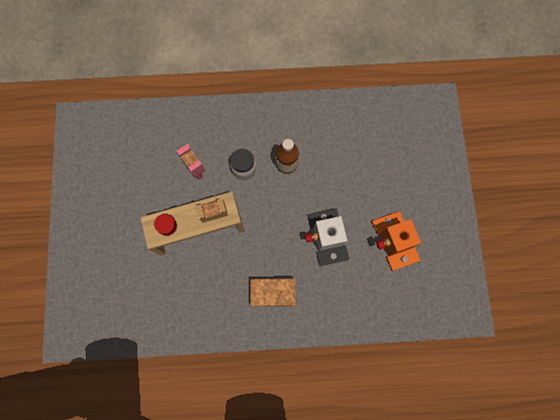

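View pics/side0.png

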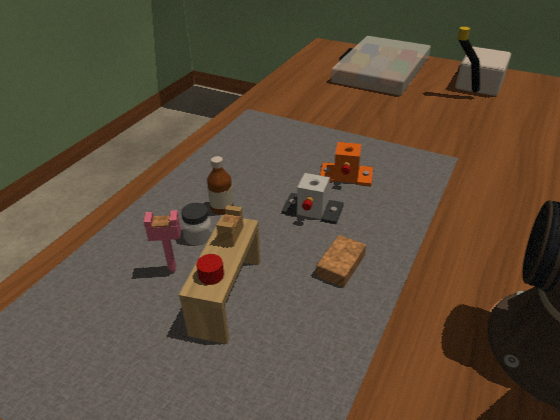

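Top: wooden rest at (212,210) in the rack, red post at (165,225), grey holder with dark plate at (332,230); the orange holder and the pink rest are decoys. Side: rest (230,224), holder mouth (314,182).

```bash
cat > h.py <<'E'
from station import arm
import cv2,numpy as np
def ray(c,uv):
    k=arm.calibration(c);K=k["intrinsics"];T=k["T"]
    d=np.array([(uv[0]-K[0,2])/K[0,0],-(uv[1]-K[1,2])/K[1,1],-1.])
    return T[:3,3],T[:3,:3]@d
def onz(c,uv,z):
    o,d=ray(c,uv);return o+d*(z-o[2])/d[2]
def proj(c,p):
    k=arm.calibration(c);q=np.linalg.inv(k["T"])@np.append(p,1);K=k["intrinsics"]
    return np.array([K[0,2]+K[0,0]*q[0]/-q[2],K[1,2]+K[1,1]*q[1]/q[2]])
def tri(a,b):
    A=[];B=[]
    for c,uv in(("side",a),("top",b)):
        o,d=ray(c,uv);d=d/np.linalg.norm(d);P=np.eye(3)-np.outer(d,d);A.append(P);B.append(P@o)
    return np.linalg.lstsq(np.vstack(A),np.hstack(B),rcond=None)[0]
def near(f,n,c,uv):
    r=f(n,c)
    r=[d for d in r if np.hypot(*(np.array(d["xy"])-uv))<18]
    return r[0] if r else None
E
python3 - <<'E'
from h import *
for c in("side","top"):
    arm.grab_frame(c)
for n,s,t in(("rest_head",(230,224),(212,210)),("holder_mouth",(314,182),(332,230)),("plunger_knob",(308,203),(306,240)),("caul_post",(205,270),(168,227))):
    a=near(arm.spot_point,n,"side",s);b=near(arm.spot_point,n,"top",t)
    if a and b: print(n,a["xy"],b["xy"],tri(a["xy"],b["xy"]).round(4))
    else: print(n,a,b)
for n,t,z in(("rest_head",(212,210),.15),("holder",(330,235),.01),("rack",(195,222),.105)):
    m=near(arm.masks_of,n,"top",t)
    if m is None: print(n,None);continue
    cs=cv2.findContours(m["pixels"].astype("uint8"),0,2)[0];cc=max(cs,key=cv2.contourArea)
    P=np.array([onz("top",p[0],z)[:2]*1000 for p in cc.astype(float)],dtype="float32")
    print(n,m["score"],cv2.minAreaRect(P))
im=cv2.imread("pics/top0.png")
a=cv2.resize(im[180:280,130:240],None,fx=4,fy=4,interpolation=2);b=cv2.resize(im[190:290,290:370],None,fx=4,fy=4,interpolation=2)
cv2.imwrite("pics/c1.png",np.hstack([a,b]))
E
```

```text
rest_head [229.9, 224.6] [213.6, 212.7] [0.5593 0.1011 0.1279]
holder_mouth [311.3, 180.0] [332.5, 231.1] [ 0.5161 -0.1475  0.0786]
plunger_knob [312.3, 202.7] [307.4, 238.5] [ 0.4982 -0.0958  0.0618]
caul_post None {'xy': [179.5, 234.0], 'score': 0.85}
rest_head 0.88 ((557.36572265625, 100.90377807617188), (39.8392219543457, 58.50975036621094), 12.6428804397583)
holder None
rack 0.74 ((542.0065307617188, 148.51014709472656), (92.53683471679688, 203.07388305664062), 13.479757308959961)
```

View pics/c1.png

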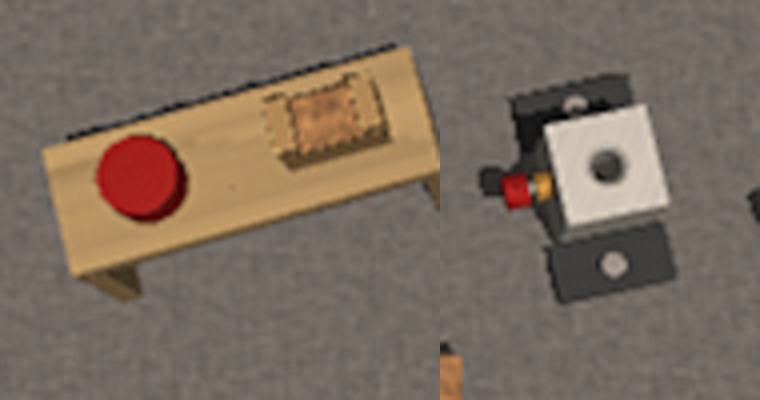

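```bash
python3 - <<'E'
from h import *
f=lambda x,y,x0=130,y0=180:(x0+x/4-.4,y0+y/4-.4)
H=lambda x,y:f(x-440,y,290,190)
def show(n,pts,z):
    P=np.array([onz("top",p,z)[:2]*1000 for p in pts],dtype="float32")
    print(n,P.round(0).tolist(),"mean",P.mean(0),cv2.minAreaRect(P))
show("head",[f(265,98),f(370,73),f(388,128),f(293,155)],.15)
show("rack",[f(42,150),f(410,45),f(440,168),f(74,275)],.105)
show("block",[H(544,123),H(645,104),H(669,206),H(569,228)],.075)
show("plate",[H(511,97),H(628,73),H(676,277),H(559,303)],.01)
print(onz("top",H(609,167),.075))
im=cv2.imread("pics/top0.png")[195:270,310:355].astype(int)
m=((im.min(2)>140)).astype("uint8")
cc=max(cv2.findContours(m,0,2)[0],key=cv2.contourArea)+[310,195]
P=np.array([onz("top",p[0],.075)[:2]*1000 for p in cc.astype(float)],dtype="float32");print(cv2.minAreaRect(P))
E
```

```text
head [[571.0, 132.0], [581.0, 79.0], [552.0, 71.0], [541.0, 119.0]] mean [561.34827  100.257385] ((561.6353759765625, 101.58694458007812), (32.56854248046875, 55.5179557800293), 13.152349472045898)
rack [[562.0, 258.0], [608.0, 62.0], [540.0, 49.0], [494.0, 241.0]] mean [550.8479 152.5292] ((550.84228515625, 152.12982177734375), (69.77042388916016, 201.10887145996094), 13.371475219726562)
block [[540.0, -114.0], [547.0, -170.0], [490.0, -178.0], [482.0, -123.0]] mean [ 514.80615 -146.228  ] ((515.0541381835938, -146.40570068359375), (59.04353713989258, 56.30715560913086), 8.84662914276123)
plate [[570.0, -102.0], [581.0, -172.0], [460.0, -189.0], [449.0, -121.0]] mean [ 514.8642 -146.0997] ((514.8276977539062, -146.47979736328125), (123.02340698242188, 70.20181274414062), 8.752961158752441)
[ 0.51358625 -0.14735487  0.075     ]
((515.101318359375, -146.349609375), (56.400306701660156, 56.59003829956055), 8.899576187133789)
```

Rest head about (0.561, 0.101), yaw ≈ 12.8°; holder axis about (0.515, −0.147), yaw ≈ 8.9°, with the plunger on its +y side. The measured sizes (33×56, 70×201, 124×70 mm) agree with those given. Moving above the rest.

Emit:
{"op": "move_arm", "data": {
  "deltas": [
    [20, -28, 0, 0, 0, -3.2],
    [20, -28, 0, 0, 0, -3.2],
    [20, -28, 0, 0, 0, -3.2],
    [20, -28, 0, 0, 0, -3.2],
    [20, -28, 0, 0, 0, -3.2]
  ],
  "claw": 0,
  "squeeze": 25
}}

```text
t: 1.77
eef_pos: [0.2557, 0.5155, 0.4047]
ee_rot: [-3.141, 0.0, -0.513]
force: [0.7, -0.2, -0.1]
width: 0.0874
```

Emit:
{"op": "move_arm", "data": {
  "deltas": [
    [20, -28, 0, 0, 0, -3.2],
    [20, -28, 0, 0, 0, -3.2],
    [20, -28, 0, 0, 0, -3.2],
    [20, -28, 0, 0, 0, -3.2],
    [20, -28, 0, 0, 0, -3.2]
  ]
}}

```text
t: 2.18
eef_pos: [0.3557, 0.3754, 0.405]
ee_rot: [-3.141, 0.0, -0.793]
force: [0.7, 1.1, 0.4]
width: 0.0882
```

Emit:
{"op": "move_arm", "data": {
  "deltas": [
    [20, -28, 0, 0, 0, -3.2],
    [20, -28, 0, 0, 0, -3.2],
    [20, -28, 0, 0, 0, -3.2],
    [20, -28, 0, 0, 0, -3.2],
    [20, -28, 0, 0, 0, -3.2]
  ]
}}

```text
t: 2.6
eef_pos: [0.4557, 0.2353, 0.4051]
ee_rot: [-3.141, 0.0, -1.072]
force: [0.1, 1.5, 0.7]
width: 0.0874
```

Emit:
{"op": "move_arm", "data": {
  "deltas": [
    [20, -28, 0, 0, 0, -3.2],
    [20, -28, 0, 0, 0, -3.2],
    [20, -28, 0, 0, 0, -3.2],
    [20, -28, 0, 0, 0, -3.2],
    [0, 0, 0, 0, 0, 0]
  ]
}}

```text
t: 3.02
eef_pos: [0.5373, 0.1212, 0.4045]
ee_rot: [3.141, -0.001, -1.3]
force: [0.6, 1.5, 0.7]
width: 0.0878
```

Emit:
{"op": "move_arm", "data": {
  "deltas": [
    [8, -7, -13, 0, 0, -1.0],
    [8, -7, -13, 0, 0, -1.0],
    [8, -6, -13, 0, 0, -0.7],
    [0, 0, -13, 0, 0, 0],
    [0, 0, 0, 0, 0, 0]
  ]
}}

```text
t: 3.43
eef_pos: [0.5585, 0.1044, 0.35]
ee_rot: [3.137, -0.0, -1.341]
force: [-0.2, -0.6, -0.8]
width: 0.0875
```

```bash
python3 - <<'E'
from h import *
ims=[]
for c,(y,x) in(("side",(170,130)),("top",(120,130))):
    im=arm.grab_frame(c)[:,:,::-1]
    ims.append(cv2.resize(im[y:y+150,x:x+150],(400,400),interpolation=2))
    for f in (arm.spot_point,):
        print(c,[(d["xy"],d["score"]) for d in f("rest_head",c)])
cv2.imwrite("pics/c2.png",np.hstack(ims))
for z in(.105,.15): print(proj("side",[.561,.101,z]),proj("top",[.561,.101,z]))
print(arm.get_state()["q"])
E
```

```text
side [([215.7, 226.9], 0.9), ([230.4, 225.6], 0.86), ([223.7, 209.6], 0.63)]
top [([235.4, 185.1], 0.73), ([214.3, 212.7], 0.5)]
[231.6847899  234.49920358] [214.59765712 213.23239969]
[229.62026498 214.89059717] [211.49676079 208.13294805]
[ 5.30020731e-01  2.24447627e-01 -2.98986397e-01  3.26865109e-04
 -1.04607089e+00 -2.98754382e-01]
```

View pics/c2.png

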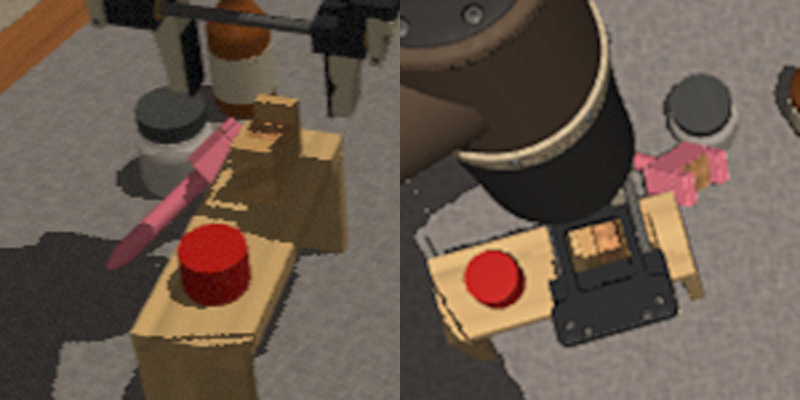

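```bash
python3 - <<'E'
from h import *
print("pink",tri((215.7,226.9),(239,184)), tri((216,217),(239,184)))
u=np.array([np.cos(.224),np.sin(.224)])
for s in(.044,.065):
  for z in(.111,.15): 
    p=np.append(np.array([.561,.101])+s*u,z);print(s,z,p.round(3),proj("side",p),proj("top",p))
im=arm.grab_frame("side")[:,:,::-1]; im2=arm.grab_frame("top")[:,:,::-1]
cv2.imwrite("pics/c3.png",np.hstack([cv2.resize(im[190:290,140:240],(400,400),interpolation=2),cv2.resize(im2[140:240,190:290],(400,400),interpolation=2)]))
E
```

```text
pink [0.63628274 0.0500708  0.05487848] [0.63050233 0.04906965 0.08078642]
0.044 0.111 [0.604 0.111 0.111] [208.04512463 228.09495663] [209.06697276 193.18174785]
0.044 0.15 [0.604 0.111 0.15 ] [205.57302695 211.09383485] [206.17385959 187.96313474]
0.065 0.111 [0.624 0.115 0.111] [197.06178939 226.27822841] [206.65134197 184.05461564]
0.065 0.15 [0.624 0.115 0.15 ] [194.27779569 209.31045713] [203.67089638 178.47877672]
```

View pics/c3.png

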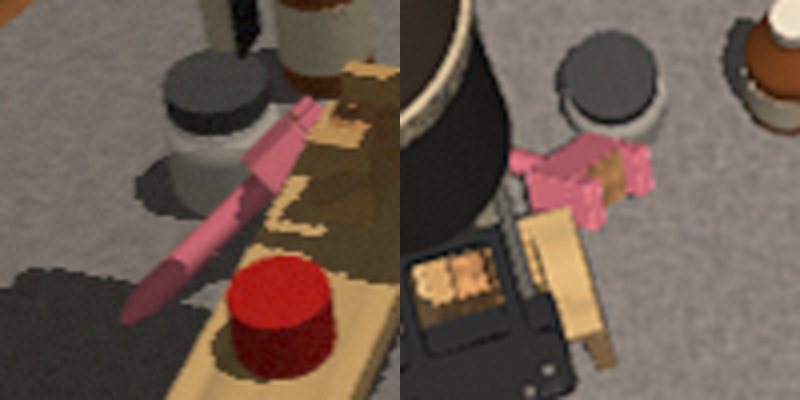

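The pink look-alike has toppled on its own and lies flat near (0.635, 0.05), well below the finger path. The jar is where it was. Descending.

Emit:
{"op": "move_arm", "data": {
  "deltas": [
    [1, -1, -14, 0, 0, -0.4],
    [1, -1, -14, 0, 0, 0],
    [0, -1, -14, 0, 0, 0],
    [0, 0, -12, 0, 0, 0],
    [0, 0, -6, 0, 0, 0]
  ]
}}

```text
t: 4.15
eef_pos: [0.5607, 0.102, 0.2919]
ee_rot: [3.141, 0.0, -1.347]
force: [0.0, -0.6, 0.5]
width: 0.0875
```

Emit:
{"op": "move_arm", "data": {
  "deltas": [
    [0, 0, 0, 0, 0, 0],
    [0, 0, 0, 0, 0, 0],
    [0, 0, 0, 0, 0, 0],
    [0, 0, 0, 0, 0, 0],
    [0, 0, 0, 0, 0, 0]
  ],
  "claw": 255,
  "squeeze": 40
}}

```text
t: 4.57
eef_pos: [0.5613, 0.102, 0.2935]
ee_rot: [-3.14, 0.0, -1.347]
force: [0.3, 1.2, 0.7]
width: 0.0597
```

Emit:
{"op": "move_arm", "data": {
  "deltas": [
    [0, 0, 0, 0, 0, 0],
    [0, 0, 0, 0, 0, 0],
    [0, 0, 0, 0, 0, 0],
    [0, 0, 0, 0, 0, 0],
    [0, 0, 0, 0, 0, 0]
  ]
}}

```text
t: 4.98
eef_pos: [0.5611, 0.1019, 0.2927]
ee_rot: [-3.142, -0.0, -1.347]
force: [0.0, -0.7, 0.8]
width: 0.028
```

Emit:
{"op": "move_arm", "data": {
  "deltas": [
    [0, 0, 5, 0, 0, 0],
    [0, 0, 15, 0, 0, 0],
    [0, 0, 25, 0, 0, 0],
    [0, 0, 25, 0, 0, 0],
    [0, 0, 25, 0, 0, 0]
  ]
}}

```text
t: 5.4
eef_pos: [0.5607, 0.1018, 0.3884]
ee_rot: [3.14, -0.0, -1.347]
force: [0.5, -0.4, -3.2]
width: 0.0275
```

Emit:
{"op": "move_arm", "data": {
  "deltas": [
    [0, 0, 20, 0, 0, 0],
    [0, 0, 10, 0, 0, 0],
    [0, 0, 0, 0, 0, 0],
    [0, 0, 0, 0, 0, 0],
    [0, 0, 0, 0, 0, 0]
  ]
}}

```text
t: 5.82
eef_pos: [0.5606, 0.1018, 0.4159]
ee_rot: [3.139, -0.0, -1.347]
force: [0.3, -0.5, -2.6]
width: 0.0282
```

Emit:
{"op": "move_arm", "data": {
  "deltas": [
    [-4, -15, 0, 0, 0, -0.4],
    [-5, -27, 0, 0, 0, -0.4],
    [-5, -27, 0, 0, 0, -0.4],
    [-5, -27, 0, 0, 0, -0.4],
    [-5, -27, 0, 0, 0, -0.4]
  ]
}}

```text
t: 6.23
eef_pos: [0.5362, -0.0225, 0.4161]
ee_rot: [3.139, -0.0, -1.382]
force: [1.2, -0.1, -4.1]
width: 0.0275
```

Emit:
{"op": "move_arm", "data": {
  "deltas": [
    [-5, -27, 0, 0, 0, -0.4],
    [-5, -27, 0, 0, 0, -0.4],
    [-5, -27, 0, 0, 0, -0.4],
    [-4, -25, 0, 0, 0, -0.4],
    [-3, -20, 0, 0, 0, -0.3]
  ]
}}

```text
t: 6.65
eef_pos: [0.5139, -0.149, 0.4162]
ee_rot: [3.139, 0.0, -1.416]
force: [1.6, 0.2, -3.0]
width: 0.0277
```

Emit:
{"op": "move_arm", "data": {
  "deltas": [
    [0, 0, 0, 0, 0, 0],
    [0, 0, -10, 0, 0, 0],
    [0, 0, -10, 0, 0, 0],
    [0, 0, -5, 0, 0, 0],
    [0, 0, 0, 0, 0, 0]
  ]
}}

```text
t: 7.07
eef_pos: [0.5146, -0.1464, 0.3901]
ee_rot: [3.138, 0.001, -1.414]
force: [-0.1, 0.9, -2.7]
width: 0.0276
```

```bash
python3 - <<'E'
from h import *
s=arm.get_state();print(s["eef_pos"],s["ee_rot"])
p=s["eef_pos"]
ims=[]
for c in("side","top"):
    im=arm.grab_frame(c)[:,:,::-1]; cv2.imwrite(f"pics/{c}4.png",im)
    for n in("rest_foot","rest_head","holder_mouth"): print(c,n,[(d["xy"],d["score"]) for d in arm.spot_point(n,c)[:3]])
    print("pred foot",proj(c,[p[0],p[1],p[2]-.283]),"mouth",proj(c,[.515,-.147,.075]))
    x,y=proj(c,[.515,-.147,.09]).astype(int)
    ims.append(cv2.resize(im[y-50:y+50,x-50:x+50],(400,400),interpolation=2)); print(x-50,y-50)
cv2.imwrite("pics/c4.png",np.hstack(ims))
E
```

```text
[ 0.51456047 -0.14639434  0.39008219] [ 3.13757125e+00  9.42251503e-04 -1.41441986e+00]
side rest_foot [([171.5, 269.3], 0.87), ([312.6, 169.1], 0.68)]
side rest_head [([315.6, 115.6], 0.8), ([212.1, 228.2], 0.56), ([310.8, 181.0], 0.54)]
side holder_mouth [([312.4, 180.6], 0.63), ([348.4, 148.8], 0.59)]
pred foot [313.41931283 169.52950174] mouth [312.9083726  181.87871749]
263 126
top rest_foot []
top rest_head [([339.5, 215.1], 0.52)]
top holder_mouth [([403.3, 233.1], 0.91), ([330.8, 227.6], 0.65), ([343.3, 217.1], 0.62)]
pred foot [333.1704602  228.03194884] mouth [331.63261817 230.71892532]
282 179
```

View pics/c4.png

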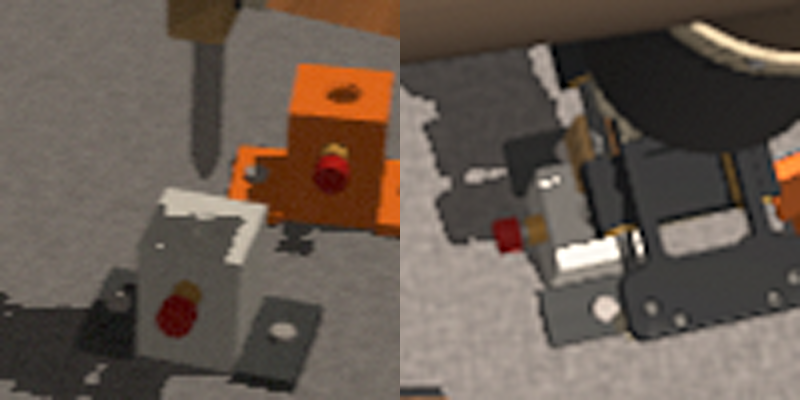

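Side view: the tapered foot at (314,170) is over the bore and the block's top centre is at (313,182), within about 1 mm of prediction. Descending to feel.

Emit:
{"op": "move_arm", "data": {
  "deltas": [
    [0, 0, -10, 0, 0, 0],
    [0, 0, -12, 0, 0, 0],
    [0, 0, -8, 0, 0, 0],
    [0, 0, 0, 0, 0, 0],
    [0, 0, 0, 0, 0, 0]
  ]
}}

```text
t: 7.88
eef_pos: [0.515, -0.1471, 0.3621]
ee_rot: [3.14, 0.0, -1.415]
force: [0.4, 0.3, -2.2]
width: 0.0276
```

Emit:
{"op": "move_arm", "data": {
  "deltas": [
    [0, 0, -2, 0, 0, 0],
    [0, 0, -2, 0, 0, 0],
    [0, 0, -2, 0, 0, 0],
    [0, 0, -2, 0, 0, 0],
    [0, 0, 0, 0, 0, 0]
  ]
}}

```text
t: 8.3
eef_pos: [0.5149, -0.1471, 0.3543]
ee_rot: [3.141, 0.0, -1.415]
force: [-0.1, 0.6, -2.3]
width: 0.0276
```

Emit:
{"op": "move_arm", "data": {
  "deltas": [
    [0, 0, -2, 0, 0, 0],
    [0, 0, -2, 0, 0, 0],
    [0, 0, -1, 0, 0, 0],
    [0, 0, 0, 0, 0, 0],
    [0, 0, 0, 0, 0, 0]
  ]
}}

```text
t: 8.72
eef_pos: [0.5151, -0.1471, 0.3496]
ee_rot: [3.141, -0.0, -1.415]
force: [0.8, 0.0, -2.9]
width: 0.0279
```

Emit:
{"op": "move_arm", "data": {
  "deltas": [
    [0, 0, -2, 0, 0, 0],
    [0, 0, -2, 0, 0, 0],
    [0, 0, -1, 0, 0, 0],
    [0, 0, 0, 0, 0, 0],
    [0, 0, 0, 0, 0, 0]
  ]
}}

```text
t: 9.13
eef_pos: [0.5151, -0.1471, 0.3446]
ee_rot: [3.141, 0.0, -1.415]
force: [0.5, -0.8, -2.2]
width: 0.0279
```

Emit:
{"op": "move_arm", "data": {
  "deltas": [
    [0, 0, -1, 0, 0, 0],
    [0, 0, -1, 0, 0, 0],
    [0, 0, -1, 0, 0, 0],
    [0, 0, 0, 0, 0, 0],
    [0, 0, 0, 0, 0, 0]
  ]
}}

```text
t: 9.55
eef_pos: [0.515, -0.1471, 0.3415]
ee_rot: [3.141, 0.0, -1.415]
force: [-1.0, 0.0, -3.1]
width: 0.028
```

Depth about 16 mm with no side load, so the rod is inside the bore. Next is the plunger.

Emit:
{"op": "move_arm", "data": {
  "deltas": [
    [0, 0, -1, 0, 0, 0],
    [0, 0, -1, 0, 0, 0],
    [0, 0, -1, 0, 0, 0],
    [0, 0, 0, 0, 0, 0],
    [0, 0, 0, 0, 0, 0]
  ]
}}

```text
t: 9.97
eef_pos: [0.515, -0.1471, 0.3385]
ee_rot: [3.141, 0.0, -1.415]
force: [-0.8, -1.0, -2.4]
width: 0.0279
```

Emit:
{"op": "move_arm", "data": {
  "deltas": [
    [0, 0, -1, 0, 0, 0],
    [0, 0, -1, 0, 0, 0],
    [0, 0, -1, 0, 0, 0],
    [0, 0, 0, 0, 0, 0],
    [0, 0, 0, 0, 0, 0]
  ]
}}

```text
t: 10.38
eef_pos: [0.515, -0.1471, 0.3354]
ee_rot: [3.141, 0.0, -1.415]
force: [-1.6, -1.2, -3.1]
width: 0.0276
```

Emit:
{"op": "move_arm", "data": {
  "deltas": [
    [0, 0, -1, 0, 0, 0],
    [0, 0, -1, 0, 0, 0],
    [0, 0, -1, 0, 0, 0],
    [0, 0, 0, 0, 0, 0],
    [0, 0, 0, 0, 0, 0]
  ]
}}

```text
t: 10.8
eef_pos: [0.515, -0.1471, 0.3325]
ee_rot: [3.141, 0.0, -1.415]
force: [-1.8, -1.6, -3.9]
width: 0.0276
```

Emit:
{"op": "move_arm", "data": {
  "deltas": [
    [0, 0, -1, 0, 0, 0],
    [0, 0, -1, 0, 0, 0],
    [0, 0, -1, 0, 0, 0],
    [0, 0, 0, 0, 0, 0],
    [0, 0, 0, 0, 0, 0]
  ]
}}

```text
t: 11.22
eef_pos: [0.5151, -0.1471, 0.3296]
ee_rot: [-3.142, -0.0, -1.415]
force: [-1.2, -2.5, -2.1]
width: 0.0277
```

Emit:
{"op": "move_arm", "data": {
  "deltas": [
    [0, 0, -1, 0, 0, 0],
    [0, 0, -1, 0, 0, 0],
    [0, 0, -1, 0, 0, 0],
    [0, 0, 0, 0, 0, 0],
    [0, 0, 0, 0, 0, 0]
  ]
}}

```text
t: 11.63
eef_pos: [0.5151, -0.1472, 0.3266]
ee_rot: [-3.141, -0.0, -1.415]
force: [-1.4, -4.1, -0.2]
width: 0.0275
```

Emit:
{"op": "move_arm", "data": {
  "deltas": [
    [0, 0, -1, 0, 0, 0],
    [0, 0, -1, 0, 0, 0],
    [0, 0, -1, 0, 0, 0],
    [0, 0, 0, 0, 0, 0],
    [0, 0, 0, 0, 0, 0]
  ]
}}

```text
t: 12.05
eef_pos: [0.5152, -0.1473, 0.3243]
ee_rot: [-3.141, -0.001, -1.415]
force: [-3.1, -4.7, 4.5]
width: 0.0275
```

Emit:
{"op": "move_arm", "data": {
  "deltas": [
    [0, 0, -1, 0, 0, 0],
    [0, 0, -1, 0, 0, 0],
    [0, 0, -1, 0, 0, 0],
    [0, 0, 0, 0, 0, 0],
    [0, 0, 0, 0, 0, 0]
  ]
}}

```text
t: 12.47
eef_pos: [0.5151, -0.1475, 0.322]
ee_rot: [-3.141, -0.001, -1.415]
force: [-3.2, -5.2, 11.8]
width: 0.0275
```

Emit:
{"op": "move_arm", "data": {
  "deltas": [
    [-0.4, -0.4, 0, 0, 0, 0],
    [-0.3, -0.3, 0, 0, 0, 0],
    [0, 0, -0.5, 0, 0, 0],
    [0, 0, -0.5, 0, 0, 0],
    [0, 0, 0, 0, 0, 0]
  ]
}}

```text
t: 12.88
eef_pos: [0.5147, -0.1479, 0.3209]
ee_rot: [-3.14, -0.001, -1.415]
force: [-4.0, -2.8, 8.5]
width: 0.0276
```

```bash
python3 -c "
from h import *
s=arm.get_state();print(s['eef_pos'],s['force'],s['moment'])"
```

```text
[ 0.51473432 -0.14791699  0.32085056] [-4.02750226 -2.78516477  8.54762251] [-1.48877416e+00  1.57164915e+00  1.22709842e-04]
```

Emit:
{"op": "move_arm", "data": {
  "deltas": [
    [-0.4, -0.2, 0, 0, 0, 0],
    [-0.4, -0.2, 0, 0, 0, 0],
    [0, 0, -0.5, 0, 0, 0],
    [0, 0, -0.5, 0, 0, 0],
    [0, 0, 0, 0, 0, 0]
  ]
}}

```text
t: 13.3
eef_pos: [0.5142, -0.1481, 0.3196]
ee_rot: [-3.139, -0.001, -1.415]
force: [-2.2, -2.5, 4.6]
width: 0.0278
```

Emit:
{"op": "move_arm", "data": {
  "deltas": [
    [0, 0, -0.5, 0, 0, 0],
    [0, 0, -0.5, 0, 0, 0],
    [0, 0, -0.5, 0, 0, 0],
    [0, 0, 0, 0, 0, 0],
    [0, 0, 0, 0, 0, 0]
  ]
}}

```text
t: 13.72
eef_pos: [0.5143, -0.1483, 0.3187]
ee_rot: [-3.139, -0.001, -1.414]
force: [-3.1, -3.1, 11.7]
width: 0.0279
```

```bash
python3 -c "
from h import *
s=arm.get_state();print(s['eef_pos'],s['force'],s['moment'],s['ee_rot'])"
```

```text
[ 0.51426731 -0.14825754  0.31869386] [-3.10675033 -3.12963314 11.68371881] [-1.24068804  1.44412321  0.02627283] [-3.13907539e+00 -1.05293988e-03 -1.41439601e+00]
```

Emit:
{"op": "move_arm", "data": {
  "deltas": [
    [-0.4, -0.2, 0, 0, 0, 0],
    [-0.3, -0.2, 0, 0, 0, 0],
    [0, 0, -0.5, 0, 0, 0],
    [0, 0, 0, 0, 0, 0],
    [0, 0, 0, 0, 0, 0]
  ]
}}

```text
t: 14.13
eef_pos: [0.5138, -0.1485, 0.3183]
ee_rot: [-3.138, -0.001, -1.414]
force: [-2.3, -2.1, 9.4]
width: 0.0278
```

Emit:
{"op": "move_arm", "data": {
  "deltas": [
    [0, 0, -0.5, 0, 0, 0],
    [0, 0, -0.5, 0, 0, 0],
    [0, 0, 0, 0, 0, 0],
    [0, 0, 0, 0, 0, 0],
    [0, 0, 0, 0, 0, 0]
  ]
}}

```text
t: 14.55
eef_pos: [0.5138, -0.1485, 0.317]
ee_rot: [-3.138, -0.001, -1.414]
force: [-3.2, -1.8, 9.5]
width: 0.028
```

Emit:
{"op": "move_arm", "data": {
  "deltas": [
    [0, 0, -0.5, 0, 0, 0],
    [0, 0, -0.5, 0, 0, 0],
    [0, 0, 0, 0, 0, 0],
    [0, 0, 0, 0, 0, 0],
    [0, 0, 0, 0, 0, 0]
  ]
}}

```text
t: 14.97
eef_pos: [0.5138, -0.1485, 0.3159]
ee_rot: [-3.139, -0.001, -1.415]
force: [-2.4, -2.1, 8.1]
width: 0.0275
```

```bash
python3 -c "
from h import *
s=arm.get_state();print(s['eef_pos'],s['force'],s['moment'],s['ee_rot'])"
```

```text
[ 0.51375585 -0.14852422  0.31587495] [-2.38674895 -2.071564    8.1075226 ] [-1.0633574   0.66154646  0.00553987] [-3.13851088e+00 -7.37501724e-04 -1.41454598e+00]
```

Steady sliding at about 8–9 N, nominal depth 42 mm. Feeling for the stop in 1 mm steps.

Emit:
{"op": "move_arm", "data": {
  "deltas": [
    [-0.2, -0.1, -0.5, 0, 0, 0],
    [0, 0, -0.5, 0, 0, 0],
    [0, 0, 0, 0, 0, 0],
    [0, 0, 0, 0, 0, 0],
    [0, 0, 0, 0, 0, 0]
  ]
}}

```text
t: 15.38
eef_pos: [0.5137, -0.1486, 0.315]
ee_rot: [-3.138, -0.001, -1.414]
force: [-2.4, -1.7, 7.9]
width: 0.0277
```

Emit:
{"op": "move_arm", "data": {
  "deltas": [
    [0, 0, -0.5, 0, 0, 0],
    [0, 0, -0.5, 0, 0, 0],
    [0, 0, 0, 0, 0, 0],
    [0, 0, 0, 0, 0, 0],
    [0, 0, 0, 0, 0, 0]
  ]
}}

```text
t: 15.8
eef_pos: [0.5137, -0.1486, 0.314]
ee_rot: [-3.138, -0.001, -1.414]
force: [-1.4, -2.1, 9.0]
width: 0.0275
```

Emit:
{"op": "move_arm", "data": {
  "deltas": [
    [0, 0, -0.5, 0, 0, 0],
    [0, 0, -0.5, 0, 0, 0],
    [0, 0, 0, 0, 0, 0],
    [0, 0, 0, 0, 0, 0],
    [0, 0, 0, 0, 0, 0]
  ]
}}

```text
t: 16.22
eef_pos: [0.5137, -0.1486, 0.3129]
ee_rot: [-3.138, -0.001, -1.414]
force: [-0.6, -2.1, 8.0]
width: 0.0275
```

Emit:
{"op": "move_arm", "data": {
  "deltas": [
    [0, 0, -0.5, 0, 0, 0],
    [0, 0, -0.5, 0, 0, 0],
    [0, 0, 0, 0, 0, 0],
    [0, 0, 0, 0, 0, 0],
    [0, 0, 0, 0, 0, 0]
  ]
}}

```text
t: 16.63
eef_pos: [0.5137, -0.1486, 0.312]
ee_rot: [-3.138, -0.001, -1.415]
force: [-0.9, -2.7, 8.1]
width: 0.0275
```

Emit:
{"op": "move_arm", "data": {
  "deltas": [
    [0, 0, -0.5, 0, 0, 0],
    [0, 0, -0.5, 0, 0, 0],
    [0, 0, 0, 0, 0, 0],
    [0, 0, 0, 0, 0, 0],
    [0, 0, 0, 0, 0, 0]
  ]
}}

```text
t: 17.05
eef_pos: [0.5136, -0.1486, 0.3109]
ee_rot: [-3.138, -0.001, -1.415]
force: [-0.8, -2.6, 8.3]
width: 0.0277
```

Emit:
{"op": "move_arm", "data": {
  "deltas": [
    [0, 0, -0.5, 0, 0, 0],
    [0, 0, -0.5, 0, 0, 0],
    [0, 0, 0, 0, 0, 0],
    [0, 0, 0, 0, 0, 0],
    [0, 0, 0, 0, 0, 0]
  ]
}}

```text
t: 17.47
eef_pos: [0.5137, -0.1486, 0.3099]
ee_rot: [-3.138, -0.001, -1.415]
force: [-1.7, -2.9, 8.1]
width: 0.0277
```

Emit:
{"op": "move_arm", "data": {
  "deltas": [
    [0, 0, -0.5, 0, 0, 0],
    [0, 0, -0.5, 0, 0, 0],
    [0, 0, 0, 0, 0, 0],
    [0, 0, 0, 0, 0, 0],
    [0, 0, 0, 0, 0, 0]
  ]
}}

```text
t: 17.88
eef_pos: [0.5137, -0.1486, 0.309]
ee_rot: [-3.138, -0.001, -1.415]
force: [-1.5, -2.7, 8.8]
width: 0.0277
```

Emit:
{"op": "move_arm", "data": {
  "deltas": [
    [0, 0, -0.5, 0, 0, 0],
    [0, 0, -0.5, 0, 0, 0],
    [0, 0, 0, 0, 0, 0],
    [0, 0, 0, 0, 0, 0],
    [0, 0, 0, 0, 0, 0]
  ]
}}

```text
t: 18.3
eef_pos: [0.5137, -0.1486, 0.3079]
ee_rot: [-3.138, -0.001, -1.415]
force: [-1.0, -2.5, 7.2]
width: 0.0273
```

Emit:
{"op": "move_arm", "data": {
  "deltas": [
    [0, 0, -0.5, 0, 0, 0],
    [0, 0, -0.5, 0, 0, 0],
    [0, 0, 0, 0, 0, 0],
    [0, 0, 0, 0, 0, 0],
    [0, 0, 0, 0, 0, 0]
  ]
}}

```text
t: 18.72
eef_pos: [0.5137, -0.1486, 0.3069]
ee_rot: [-3.138, -0.001, -1.414]
force: [-1.3, -2.5, 8.3]
width: 0.028
```

Emit:
{"op": "move_arm", "data": {
  "deltas": [
    [0, 0, -0.5, 0, 0, 0],
    [0, 0, -0.5, 0, 0, 0],
    [0, 0, 0, 0, 0, 0],
    [0, 0, 0, 0, 0, 0],
    [0, 0, 0, 0, 0, 0]
  ]
}}

```text
t: 19.13
eef_pos: [0.5137, -0.1486, 0.306]
ee_rot: [-3.138, -0.001, -1.414]
force: [-1.4, -3.9, 8.1]
width: 0.028
```

Emit:
{"op": "move_arm", "data": {
  "deltas": [
    [0, 0, -0.5, 0, 0, 0],
    [0, 0, -0.5, 0, 0, 0],
    [0, 0, 0, 0, 0, 0],
    [0, 0, 0, 0, 0, 0],
    [0, 0, 0, 0, 0, 0]
  ]
}}

```text
t: 19.55
eef_pos: [0.5136, -0.1487, 0.3049]
ee_rot: [-3.138, -0.001, -1.415]
force: [-1.3, -2.8, 6.8]
width: 0.0278
```

Emit:
{"op": "move_arm", "data": {
  "deltas": [
    [0, 0, -0.5, 0, 0, 0],
    [0, 0, -0.5, 0, 0, 0],
    [0, 0, 0, 0, 0, 0],
    [0, 0, 0, 0, 0, 0],
    [0, 0, 0, 0, 0, 0]
  ]
}}

```text
t: 19.97
eef_pos: [0.5137, -0.1486, 0.3039]
ee_rot: [-3.138, -0.001, -1.414]
force: [-2.0, -3.7, 7.8]
width: 0.0278
```

Emit:
{"op": "move_arm", "data": {
  "deltas": [
    [0, 0, -0.5, 0, 0, 0],
    [0, 0, -0.5, 0, 0, 0],
    [0, 0, 0, 0, 0, 0],
    [0, 0, 0, 0, 0, 0],
    [0, 0, 0, 0, 0, 0]
  ]
}}

```text
t: 20.38
eef_pos: [0.5136, -0.1486, 0.3028]
ee_rot: [-3.138, -0.001, -1.415]
force: [-1.3, -3.3, 7.5]
width: 0.0283
```

Emit:
{"op": "move_arm", "data": {
  "deltas": [
    [0, 0, -0.5, 0, 0, 0],
    [0, 0, -0.5, 0, 0, 0],
    [0, 0, 0, 0, 0, 0],
    [0, 0, 0, 0, 0, 0],
    [0, 0, 0, 0, 0, 0]
  ]
}}

```text
t: 20.8
eef_pos: [0.5137, -0.1486, 0.3019]
ee_rot: [-3.138, -0.001, -1.414]
force: [-0.8, -2.5, 7.5]
width: 0.0274
```

Emit:
{"op": "move_arm", "data": {
  "deltas": [
    [0, 0, -0.5, 0, 0, 0],
    [0, 0, -0.5, 0, 0, 0],
    [0, 0, 0, 0, 0, 0],
    [0, 0, 0, 0, 0, 0],
    [0, 0, 0, 0, 0, 0]
  ]
}}

```text
t: 21.22
eef_pos: [0.5137, -0.1487, 0.3009]
ee_rot: [-3.138, -0.001, -1.415]
force: [-1.5, -3.3, 7.9]
width: 0.0275
```

Emit:
{"op": "move_arm", "data": {
  "deltas": [
    [0, 0, -0.5, 0, 0, 0],
    [0, 0, -0.5, 0, 0, 0],
    [0, 0, 0, 0, 0, 0],
    [0, 0, 0, 0, 0, 0],
    [0, 0, 0, 0, 0, 0]
  ]
}}

```text
t: 21.63
eef_pos: [0.5137, -0.1487, 0.2998]
ee_rot: [-3.138, -0.001, -1.415]
force: [-1.3, -3.4, 6.9]
width: 0.0273
```

Emit:
{"op": "move_arm", "data": {
  "deltas": [
    [0, 0, -0.5, 0, 0, 0],
    [0, 0, -0.5, 0, 0, 0],
    [0, 0, 0, 0, 0, 0],
    [0, 0, 0, 0, 0, 0],
    [0, 0, 0, 0, 0, 0]
  ]
}}

```text
t: 22.05
eef_pos: [0.5137, -0.1487, 0.2988]
ee_rot: [-3.138, -0.001, -1.415]
force: [-1.3, -4.0, 7.6]
width: 0.028
```

Emit:
{"op": "move_arm", "data": {
  "deltas": [
    [0, 0, -0.5, 0, 0, 0],
    [0, 0, -0.5, 0, 0, 0],
    [0, 0, 0, 0, 0, 0],
    [0, 0, 0, 0, 0, 0],
    [0, 0, 0, 0, 0, 0]
  ]
}}

```text
t: 22.47
eef_pos: [0.5137, -0.1487, 0.2979]
ee_rot: [-3.138, -0.001, -1.415]
force: [-1.1, -4.1, 7.3]
width: 0.0277
```

Emit:
{"op": "move_arm", "data": {
  "deltas": [
    [0, 0, -0.5, 0, 0, 0],
    [0, 0, -0.5, 0, 0, 0],
    [0, 0, 0, 0, 0, 0],
    [0, 0, 0, 0, 0, 0],
    [0, 0, 0, 0, 0, 0]
  ]
}}

```text
t: 22.88
eef_pos: [0.5137, -0.1487, 0.2968]
ee_rot: [-3.138, -0.001, -1.415]
force: [-0.8, -3.4, 7.1]
width: 0.0274
```

Emit:
{"op": "move_arm", "data": {
  "deltas": [
    [0, 0, -0.5, 0, 0, 0],
    [0, 0, -0.5, 0, 0, 0],
    [0, 0, 0, 0, 0, 0],
    [0, 0, 0, 0, 0, 0],
    [0, 0, 0, 0, 0, 0]
  ]
}}

```text
t: 23.3
eef_pos: [0.5137, -0.1487, 0.2958]
ee_rot: [-3.138, -0.001, -1.415]
force: [-0.7, -3.6, 7.4]
width: 0.028
```

```bash
python3 - <<'E'
from h import *
s=arm.get_state();p=s["eef_pos"];print(p,s["force"],s["moment"])
c="side";im=arm.grab_frame(c)[:,:,::-1]
print([(d["xy"],d["score"]) for d in arm.spot_point("rest_head",c)[:3]])
for dz in(0,.008): print("pred head",proj(c,[p[0],p[1],p[2]-.2827+.115+dz]),"underside",proj(c,[p[0],p[1],p[2]-.2827+.095+dz]))
x,y=263,110
cv2.imwrite("pics/c5.png",cv2.resize(im[y:y+110,x:x+110],(600,600),interpolation=2))
E
```

```text
[ 0.51367842 -0.14868753  0.2958311 ] [-0.73093168 -3.59770126  7.43512027] [-1.41810385  0.49568617  0.01069032]
[([212.9, 227.4], 0.66), ([313.4, 159.4], 0.64)]
pred head [314.56965696 160.56883278] underside [314.27510966 168.66085956]
pred head [314.68959926 157.2736869 ] underside [314.39203012 165.44873188]
```

View pics/c5.png

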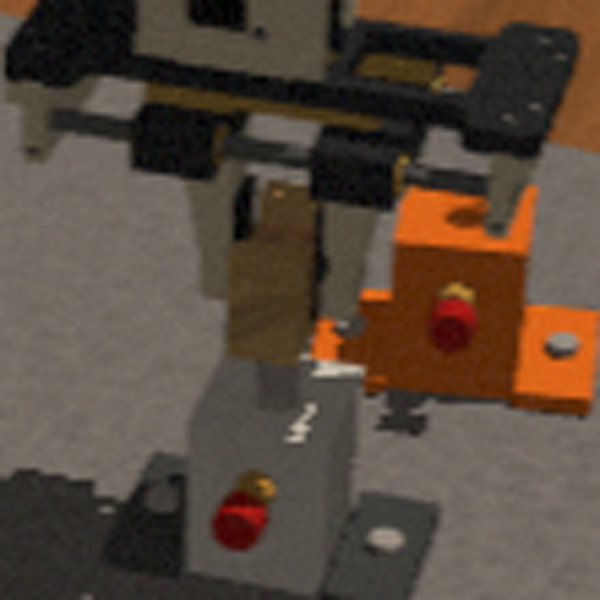

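The head stays firm between the pads. The picture and the net's head point (313,159) agree with no more than a few mm of slip. Keep feeling.

Emit:
{"op": "move_arm", "data": {
  "deltas": [
    [0, 0, -0.5, 0, 0, 0],
    [0, 0, -0.5, 0, 0, 0],
    [0, 0, 0, 0, 0, 0],
    [0, 0, 0, 0, 0, 0],
    [0, 0, 0, 0, 0, 0]
  ]
}}

```text
t: 23.82
eef_pos: [0.5137, -0.1487, 0.2949]
ee_rot: [-3.138, -0.001, -1.414]
force: [-1.8, -3.9, 7.9]
width: 0.0276
```

Emit:
{"op": "move_arm", "data": {
  "deltas": [
    [0, 0, -0.5, 0, 0, 0],
    [0, 0, -0.5, 0, 0, 0],
    [0, 0, 0, 0, 0, 0],
    [0, 0, 0, 0, 0, 0],
    [0, 0, 0, 0, 0, 0]
  ]
}}

```text
t: 24.23
eef_pos: [0.5137, -0.1487, 0.2944]
ee_rot: [-3.138, -0.001, -1.414]
force: [-3.4, -3.6, 13.0]
width: 0.0277
```

Emit:
{"op": "move_arm", "data": {
  "deltas": [
    [0, 0, -0.5, 0, 0, 0],
    [0, 0, 0, 0, 0, 0],
    [0, 0, 0, 0, 0, 0],
    [0, 0, 0, 0, 0, 0],
    [0, 0, 0, 0, 0, 0]
  ]
}}

```text
t: 24.65
eef_pos: [0.5137, -0.1487, 0.2941]
ee_rot: [-3.138, -0.001, -1.414]
force: [-3.4, -2.4, 14.5]
width: 0.0277
```

Emit:
{"op": "move_arm", "data": {
  "deltas": [
    [0, 0, -0.5, 0, 0, 0],
    [0, 0, 0, 0, 0, 0],
    [0, 0, 0, 0, 0, 0],
    [0, 0, 0, 0, 0, 0],
    [0, 0, 0, 0, 0, 0]
  ]
}}

```text
t: 25.07
eef_pos: [0.5138, -0.1488, 0.2939]
ee_rot: [-3.138, -0.001, -1.414]
force: [-3.0, -2.2, 17.4]
width: 0.0277
```

The stop is felt: the push rises about 10 N over the sliding push with about 1 mm of travel. Releasing.

Emit:
{"op": "move_arm", "data": {
  "deltas": [
    [0, 0, -0.2, 0, 0, 0],
    [0, 0, 0, 0, 0, 0],
    [0, 0, 0, 0, 0, 0],
    [0, 0, 0, 0, 0, 0],
    [0, 0, 0, 0, 0, 0]
  ]
}}

```text
t: 25.48
eef_pos: [0.5138, -0.1488, 0.2938]
ee_rot: [-3.138, -0.001, -1.414]
force: [-4.0, -2.3, 17.9]
width: 0.0275
```

Emit:
{"op": "move_arm", "data": {
  "deltas": [
    [0, 0, 0, 0, 0, 0],
    [0, 0, 0, 0, 0, 0],
    [0, 0, 0, 0, 0, 0],
    [0, 0, 0, 0, 0, 0],
    [0, 0, 0, 0, 0, 0]
  ],
  "claw": 0
}}

```text
t: 25.9
eef_pos: [0.5128, -0.1485, 0.2911]
ee_rot: [3.141, 0.0, -1.415]
force: [-0.6, -0.4, 0.3]
width: 0.0559
```

Emit:
{"op": "move_arm", "data": {
  "deltas": [
    [0, 0, 0, 0, 0, 0],
    [0, 0, 0, 0, 0, 0],
    [0, 0, 0, 0, 0, 0],
    [0, 0, 0, 0, 0, 0],
    [0, 0, 0, 0, 0, 0]
  ]
}}

```text
t: 26.32
eef_pos: [0.5127, -0.1487, 0.2914]
ee_rot: [3.142, 0.0, -1.415]
force: [0.0, 0.1, 0.2]
width: 0.0858
```

Emit:
{"op": "move_arm", "data": {
  "deltas": [
    [0, 0, 5, 0, 0, 0],
    [0, 0, 15, 0, 0, 0],
    [0, 0, 20, 0, 0, 0],
    [0, 0, 20, 0, 0, 0],
    [0, 0, 20, 0, 0, 0]
  ]
}}

```text
t: 26.73
eef_pos: [0.5125, -0.1487, 0.3727]
ee_rot: [3.141, -0.0, -1.415]
force: [0.1, -1.3, 0.0]
width: 0.0877
```

Emit:
{"op": "move_arm", "data": {
  "deltas": [
    [0, 20, 20, 0, 0, 0],
    [0, 30, 0, 0, 0, 0],
    [0, 30, 0, 0, 0, 0],
    [0, 30, 0, 0, 0, 0],
    [0, 20, 0, 0, 0, 0]
  ]
}}

```text
t: 27.15
eef_pos: [0.5124, -0.0169, 0.3922]
ee_rot: [-3.14, 0.0, -1.415]
force: [0.3, -0.6, 0.1]
width: 0.0878
```

```bash
python3 - <<'E'
from h import *
s=arm.get_state();print(s["eef_pos"],s["force"])
ims=[]
for c,(x,y) in(("side",(263,110)),("top",(285,180))):
    im=arm.grab_frame(c)[:,:,::-1]; cv2.imwrite(f"pics/{c}6.png",im)
    print(c,[(d["xy"],d["score"]) for d in arm.spot_point("rest_head",c)[:3]])
    print("pred head",proj(c,[.514,-.148,.012+.115]))
    ims.append(cv2.resize(im[y:y+100,x:x+100],(400,400),interpolation=2))
cv2.imwrite("pics/c6.png",np.hstack(ims))
E
```

```text
[ 0.51240693 -0.01687408  0.39222912] [ 0.32470439 -0.5714015   0.13435546]
side [([214.1, 227.5], 0.82), ([314.1, 163.2], 0.66)]
pred head [314.27257488 161.15875176]
top [([334.4, 223.4], 0.77)]
pred head [335.15297071 226.35402873]
```

View pics/c6.png

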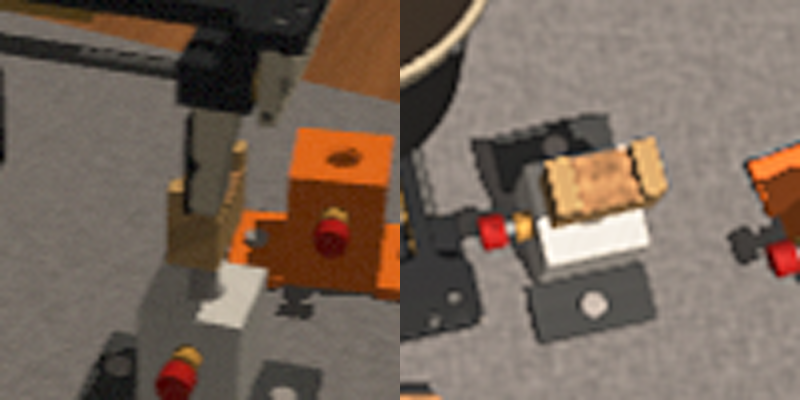

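The rest stands upright in the grey holder, with its notch parallel to the foot plate. The gripper is clear and nothing is in contact. Handing in.

```bash
python3 - <<'E'
from h import *
for n,c,uv in(("jar","top",(242,160)),("glue","top",(287,155)),("caul_post","top",(168,227)),("sanding_block","top",(272,292))):
    print(n,[np.round(d["xy"]).tolist() for d in arm.spot_in(n,c)[:2]])
print(arm.job_done())
E
```

```text
jar [[274.0, 291.0]]
glue []
caul_post []
sanding_block [[272.0, 292.0]]
the job is handed in; nothing more can be done
None
```

I put the neck rest into the grey holder with the dark plate, past the spring plunger and down onto the rubber stop. Then I let go, backed the arm away and handed the job in at about 27 s; no verdict was reported.

- **Stop:** sliding past the plunger took about 8 N on the wrist reading. At about 64 mm nominal depth the push rose by about 10 N over roughly 1 mm. The highest wrist reading was 18 N, well under the 40 N limit.
- **Final pictures:** the rest looked upright and centred, with its notch along the foot plate by eye. The gripper was clear, with near-zero wrist force after letting go. How hard the foot bears on the stop after release could not be measured.
- **Nominal depth:** it came out about 1 mm beyond the stated 43–63 mm range. That probably means a small calibration error or a slight slip in the grip.
- **Other things:** the pink look-alike fell over early on, and I saw no contact force when it did. The jar was unmoved when I checked it before the grasp.
- **Checks that failed or disagreed:**
  - In the last check the networks confirmed only the sanding block in place.
  - They missed the glue bottle and the red post.
  - They reported the jar at the sanding block's position, which is a false hit.

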